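# Lock the bedside pill organiser with its bar and wing nut

## Task

Lock the steel pill organiser using fingertip pushes alone: first push the red tab so that the green bar swings fully home over the lids, then turn the brass wing nut clockwise (seen from above) with repeated fingertip strokes on its wings until it comes to its stop. Do not lift or tip the organiser or shove it from its place (a couple of centimetres of slip is all right), and leave the things around it undisturbed.

Things in the scene. Friction and masses are not known exactly. Their poses are not given: they have to be found in the camera images.
- organiser: steel pill organiser, loose, about 1.5 kg, slides if pushed with 8 N or more: closed box with six lids, top at z = 40 mm. Origin on its underside below the stud; x points from its front to its back, y along its length, z up. Spans x -55 to 43, y -105 to 105 mm. An upright back plate (x 37 to 43 mm, 78 mm high) leaves little finger room behind the nut. Stud at x = y = 0, 8 mm thick, top z = 88 mm
- lock_bar (a joint): angle (rad) of the flat green lock bar, 22 mm wide, z = 44 to 52 mm, swinging level over the lids about a pivot at x = 0, y = -88 mm of the organiser. 0 = fully home at its stop: bar along the organiser's y, stud in its slot under the nut. Grows as it swings out to the front (counterclockwise from above), up to 1.2. Stays where left; needs under 1 N at the tab
- tab (a point): middle of the red upright push tab (round post 14 mm thick, z = 52 to 78 mm) near the free end of the lock bar, 165 mm from its pivot; when the bar is home it stands at x = 0, y = 77 mm of the organiser
- wing_nut (a joint): turn (rad) of the brass wing nut on the stud, clockwise from above positive: 0 = one full turn loose, 6.28 = tight at its stop. Its two opposite, equal wings point along +y and -y of the organiser (along the home bar) at 0 and at 6.28. Light friction (0.035 N m), stays where left, sinks 4 mm in the full turn
- nut_mid (a point): point on the stud's axis at mid-height of the wings (z = 71 mm when tight, 75 mm when one turn loose). Each wing reaches 32 mm from the axis, is 5 mm thick and reaches 10 mm below and above this point (rounded ears 2 mm more); hub 17 mm thick with a 20 mm washer beneath. The point turns with the nut; its z is up
- tumbler: bystander: open stainless steel tumbler, 72 mm wide, 98 mm tall, upright beside the organiser's +y end; origin under its centre, z up
- comb: bystander: red plastic comb lying flat, 150 x 36 x 6 mm; origin under its centre, x along its length
- spectacle_case: bystander: shut blue spectacle case lying flat, 158 x 62 x 40 mm; origin under its centre, x along its length
- figurine: bystander: small white ceramic Ganesha figurine on a blue round foot 60 mm wide, 95 mm tall, behind the organiser; origin under its centre, z up
- medicine_jar: bystander: amber medicine jar with white cap, 48 mm wide, 72 mm tall, behind the organiser; origin under its centre, z up
- katori: bystander: small steel bowl, 96 mm wide, 40 mm tall; origin under its centre, z up
- carton: bystander: medicine carton lying flat, 110 x 50 x 32 mm; origin under its centre, x along its length

How it is judged:
By the outcome, as a careful person would: the job done as asked, in the order asked, and still so for the second after the job is handed in, with the robot touching nothing.
It also fails if it takes over 61 s, if anything falls off the work surface, if the arm or the gripper's body presses on something with over 40 N, if the wrist force passes 120 N, or if a joint passes its speed limit or range.

## Robot

A 6-joint arm with a two-finger parallel gripper is mounted at the origin on the work surface. World frame = base frame: x ahead of the robot, y to its left, z up, the work surface at z = 0. Lengths are in m, angles in rad, forces in N, time in s.
With the tool pointing down it reaches from about 0.225 to 0.875 m from the base axis. Payload 3.4 kg.
Tool frame: the origin (TCP) lies at the very end of the fingers, on their centre line; the grasp point (between the pads) lies 19 mm behind it (grasp_offset is the distance from the TCP to the grasp point, in m); y points along the fingers, z is the direction in which the jaws open and shut, and the axes are right-handed (so a half turn about y gives the same grasp; the last joint's range is limited). The gripper opens to 85 mm and grips with 20 to 120 N. Pads are 22 mm wide; open, the fingers measure 114 mm over their backs; the gripper's body (76 mm by 85 mm) begins 54 mm behind the grasp point. The pads swing forward as they close: fully open they stand 13 mm farther back than shut.
Start: joints at [1.19, 0.276, 1.505, -0, 1.361, -0.121], TCP at [0.148, 0.556, 0.231] pointing down, gripper open.
Joint ranges: [-2.89, 2.89], [-0.75, 2.08], [0.22, 2.7], [-1.18, 4.32], [0.11, 2.71], [-2.7, 2.7]. Speed limits (rad/s): [2.57, 2.57, 3.14, 3.14, 3.14, 3.14].

## Interface

Orientations are given as a unit quaternion [w, x, y, z].
In Python, from rig import get_state, get_image, sign_off, grasp_offset gives the robot as it stands.
- The arm moves only by the shell command python3 -m jog 'ROWS' [FORCE]. ROWS is JSON, one flat list of numbers, 7 for each row, row after row: the closure in counts, from 0 (fully open) to 255 (shut), then the shift along the tool's x, y, z in cm, then the turn, a rotation vector about the tool's x, y, z in units of 8 degrees (1.0 is 8 degrees). In form: [jaw, tx, ty, tz, rx, ry, rz, jaw, tx, ty, tz, rx, ry, rz, ...]. A call has 1 to 12 rows; each row is the pose to reach, as a shift and turn from the pose commanded when the call began, along the tool's axes at that moment; what a row does not reach only later rows make up. A row lasts 1/8 s, in which the tool goes at most 62.5 mm and 10.7 degrees, less where a joint would pass 70% of its speed; a pose out of reach is approached as far as the arm can. A call with a gripper value outside its range is refused whole. The fingers move at their own pace and stop on an object; FORCE is the grip in N (left out, the last holds). Time passes only in rows, so rows that repeat a pose let the fingers close. It gives the time, the measured TCP pose, the force and the opening at its end, in the units of the state.
- get_state(): the state, without advancing time (a new reading comes with each control period).
- get_image(name): name is "scene" or "top" or "wrist"; returns a dict with "color" (480x640x3 uint8, blue, green, red), "mtx" (3x3 intrinsics, pixels), "R" (3x3) and "t" (3): a world point X has camera coordinates R X + t; the wrist camera has in their place "tool_from_camera" (4x4, takes a point from camera to tool coordinates, whose origin is the TCP and whose axes are the tool frame's). Camera axes: x right, y down, z forward; pixel columns grow to the right and rows downward; lengths in m; the calibration is good to about 2 mm. The wrist camera is an equidistant fisheye: a pixel r from the principal point sees the ray r / f radians off the axis. A picture is of the moment at which its call begins: read the wrist's pose just before it. There is no depth.
- sign_off(): hands the job in, once; it reports no verdict.
The state is a dict: "clock": time; "qpos": joint angles; "qd": joint speeds; "effort": joint torques, N m; "position": TCP position; "ee_rot": TCP orientation; "contact_force": force on the tool from outside, world axes, zero at the start; "moment": the same for the moment, N m; "width": finger opening in m.
Only numpy, scipy, OpenCV 4.12 (cv2) and the standard library are available. Lean on these libraries where they do the work, as an engineer would, in place of code of your own. Each camera call takes 0.05 s, during which the arm holds its last target.

## Working session

There is one attempt and no reset: what is moved stays moved. The work goes in short steps, Python scripts to look and compute and a shell command to move; the robot and the scene stay as the last step left them, time stands still between calls to the robot, and variables do not carry over. Pictures are saved under pics/ and viewed, and the job is handed in when it is done.

```bash
ls; mkdir -p pics; python3 - <<'E'
from rig import get_state,get_image,grasp_offset
import cv2,numpy as np
print(grasp_offset)
s=get_state();print(s)
for n in("scene","top","wrist"):
    im=get_image(n);cv2.imwrite(f"pics/{n}0.png",im["color"])
    print(n,{k:np.round(v,4).tolist() for k,v in im.items() if k!="color"})
E
```

```text
pics
0.0187
{'clock': 0.0, 'qpos': array([ 1.18999770e+00,  2.76573408e-01,  1.50616204e+00, -2.05666536e-05,
        1.36070564e+00, -1.21007506e-01]), 'qd': array([-3.39893655e-04, -1.37311459e-05, -9.78032785e-04,  4.15755894e-04,
       -7.33832219e-04, -5.47861383e-04]), 'effort': array([-1.05488216e-03, -4.16778445e+01, -2.45796007e+01, -3.16848927e-04,
        1.11560643e-02, -3.74022545e-05]), 'position': array([0.14751646, 0.5551879 , 0.23044052]), 'ee_rot': array([-0.70051479,  0.70178443, -0.09174577,  0.09143504]), 'contact_force': array([-0.08678043, -0.47304385,  0.55452733]), 'moment': array([-0.03298971, -0.03035383,  0.01192674]), 'width': 0.08505530090482553}
scene {'mtx': [[546.0616, 0.0, 314.5801], [0.0, 546.0616, 235.615], [0.0, 0.0, 1.0]], 'R': [[0.8353, 0.5498, 0.0016], [0.4453, -0.6748, -0.5885], [-0.3225, 0.4923, -0.8085]], 't': [-0.477, -0.2095, 1.7575]}
top {'mtx': [[501.9148, 0.0, 321.2986], [0.0, 501.9148, 245.0738], [0.0, 0.0, 1.0]], 'R': [[0.0052, -1.0, 0.0007], [-0.9987, -0.0052, -0.0516], [0.0516, -0.0005, -0.9987]], 't': [-0.0163, 0.5893, 1.2887]}
wrist {'mtx': [[371.6483, 0.0, 317.8232], [0.0, 371.6483, 243.0673], [0.0, 0.0, 1.0]], 'tool_from_camera': [[0.0001, 0.9619, 0.2734, -0.0703], [0.0014, -0.2734, 0.9619, -0.1422], [1.0, 0.0003, -0.0014, 0.0004], [0.0, 0.0, 0.0, 1.0]]}
```

View pics/scene0.png

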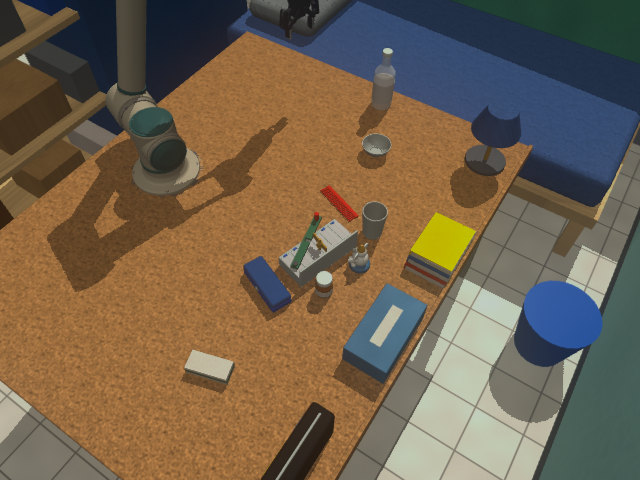

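View pics/top0.png

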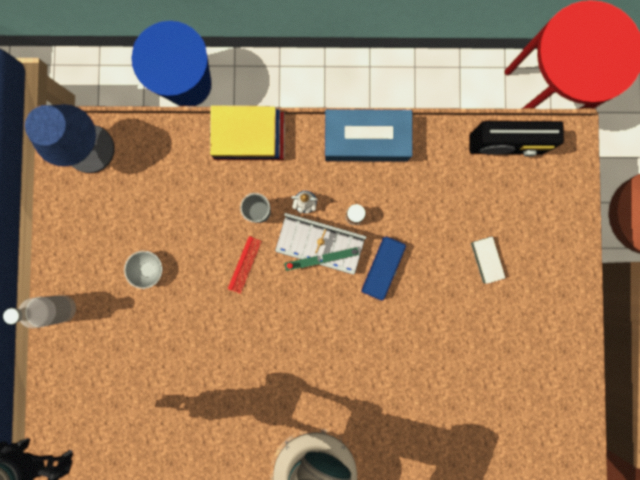

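View pics/wrist0.png

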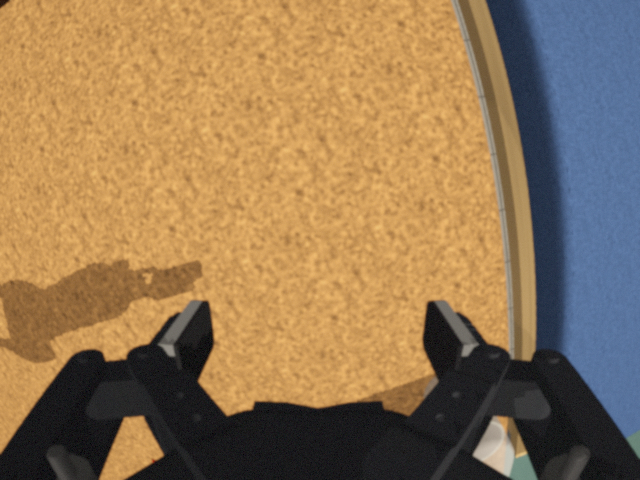

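```bash
cat > h.py <<'E'
import numpy as np,cv2
from rig import get_state,get_image
from scipy.spatial.transform import Rotation as Ro
def Rt():
    s=get_state();q=s["ee_rot"];return Ro.from_quat([q[1],q[2],q[3],q[0]]).as_matrix(),np.array(s["position"])
def cam(name):
    """returns image, and functions pix->(origin,dir), X->pix"""
    R,p=Rt() if name=="wrist" else (None,None)
    im=get_image(name);K=im["mtx"];f=K[0,0];c=K[:2,2]
    if name=="wrist":
        T=im["tool_from_camera"];Rc=R@T[:3,:3];o=R@T[:3,3]+p
        def ray(u,v):
            d=np.array([u,v])-c;r=np.hypot(*d);th=r/f
            v3=np.array([*(np.sin(th)*d/max(r,1e-9)),np.cos(th)]);return o,Rc@v3
        def proj(X):
            x=Rc.T@(np.array(X)-o);r=np.hypot(x[0],x[1]);th=np.arctan2(r,x[2]);return c+f*th*x[:2]/max(r,1e-9)
    else:
        Rw,t=im["R"],im["t"];o=-Rw.T@t
        def ray(u,v): return o,Rw.T@np.array([(u-c[0])/f,(v-c[1])/f,1.])
        def proj(X):
            x=Rw@np.array(X)+t;return c+f*x[:2]/x[2]
    return im["color"],ray,proj
def onz(ray,u,v,z):
    o,d=ray(u,v);return o+d*(z-o[2])/d[2]
def tri(rays):
    A=np.zeros((3,3));b=np.zeros(3)
    for o,d in rays:
        d=d/np.linalg.norm(d);P=np.eye(3)-np.outer(d,d);A+=P;b+=P@o
    X=np.linalg.solve(A,b);res=[np.linalg.norm((np.eye(3)-np.outer(d,d)/(d@d))@(X-o)) for o,d in rays]
    return X,res
def crop(img,name,x,y,w,h,s):
    c=cv2.resize(img[y:y+h,x:x+w],None,fx=s,fy=s,interpolation=cv2.INTER_CUBIC);cv2.imwrite(name,c)
def center(mask):
    n,l,st,ce=cv2.connectedComponentsWithStats(mask.astype(np.uint8));
    return [(st[i,4],ce[i].round(1).tolist()) for i in np.argsort(-st[1:,4])[:4]+1]
E
python3 - <<'E'
from h import *
a,r1,_=cam("top");b,r2,_=cam("scene")
crop(a,"pics/topc.png",225,175,200,140,4);crop(b,"pics/scc.png",235,175,160,120,5)
E
```

```text
(no output)
```

View pics/topc.png

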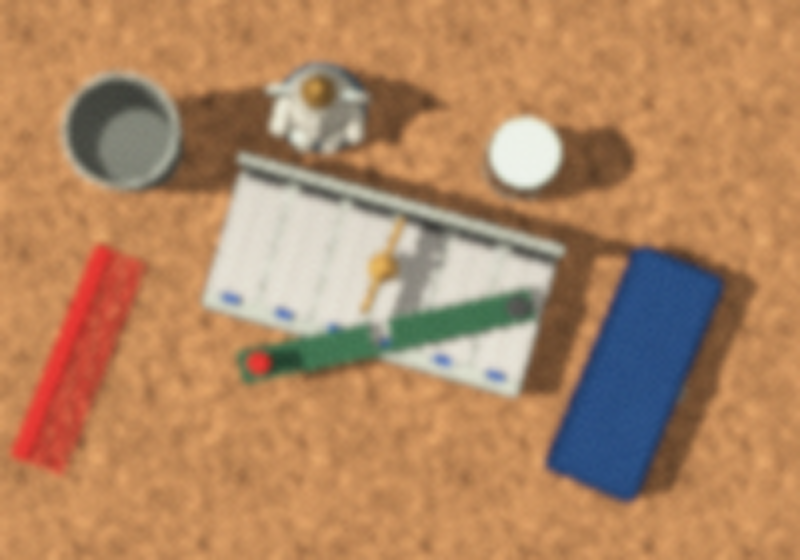

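View pics/scc.png

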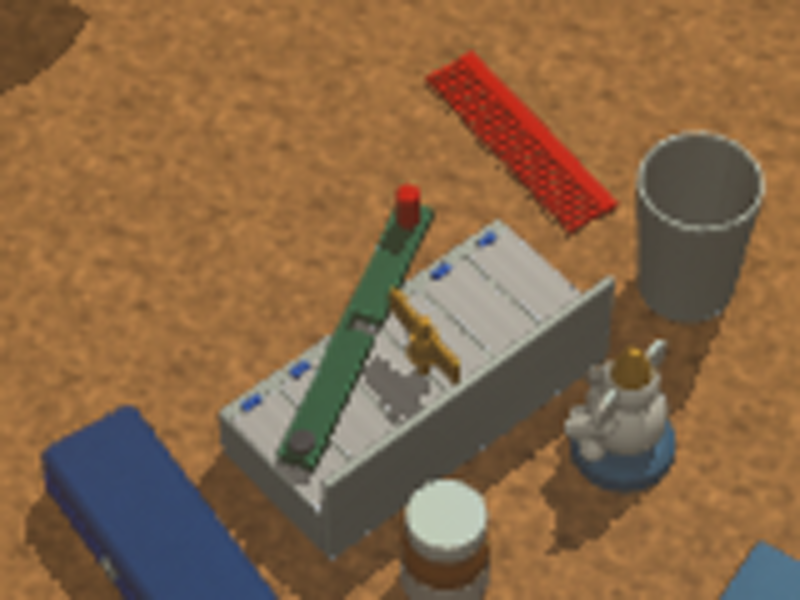

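```bash
python3 - <<'E'
from h import *
a,r1,p1=cam("top");b,r2,p2=cam("scene")
T=lambda u,v:(u/4+225-.4,v/4+175-.4)
S=lambda u,v:(u/5+235-.4,v/5+175-.4)
FL=onz(r1,*T(205,303),.04);FR=onz(r1,*T(518,393),.04);BL=onz(r1,*T(240,155),.078);BR=onz(r1,*T(563,250),.078)
print("top",FL,FR,BL,BR,np.linalg.norm(FL-FR),np.linalg.norm(BL-BR))
FL2=onz(r2,*S(497,222),.04);FR2=onz(r2,*S(222,412),.04);BL2=onz(r2,*S(612,280),.078);BR2=onz(r2,*S(327,482),.078)
print("sc",FL2,FR2,BL2,BR2,np.linalg.norm(FL2-FR2),np.linalg.norm(BL2-BR2))
print("tab",onz(r1,*T(258,362),.078),onz(r2,*S(408,191),.078),tri([r1(*T(258,362)),r2(*S(408,191))]))
print("nut stud top",onz(r1,*T(381,265),.088),onz(r2,*S(423,322),.088),tri([r1(*T(381,265)),r2(*S(423,322))]))
print("pivot",onz(r1,*T(519,306),.054),onz(r2,*S(301,438),.054))
print("wings", [onz(r1,*T(*q),.083) for q in((400,220),(367,308))])
# hypothesis: similarity fit corners
src=np.array([[-55,105],[-55,-105],[43,105],[43,-105]])/1e3
dst=(np.array([FL,FR,BL,BR])[:,:2]+np.array([FL2,FR2,BL2,BR2])[:,:2])/2
A=src-src.mean(0);B=dst-dst.mean(0)
th=np.arctan2((A[:,0]*B[:,1]-A[:,1]*B[:,0]).sum(),(A*B).sum());R=np.array([[np.cos(th),-np.sin(th)],[np.sin(th),np.cos(th)]])
t=dst.mean(0)-R@src.mean(0);print("yaw",th,"org",t,"resid",(src@R.T+t-dst).round(4).tolist())
print("pivot pred",R@[0,-.088]+t,"home tab",R@[0,.077]+t)
for n,q in dict(tumbler=(122,130),fig=(318,110),jar=(525,150)).items():print(n,onz(r1,*T(*q),{"tumbler":.098,"fig":.05,"jar":.072}[n]))
E
```

```text
top [0.57405975 0.10249803 0.04      ] [ 0.51787865 -0.09691412  0.04      ] [0.66448245 0.07827849 0.078     ] [ 0.60649331 -0.12208648  0.078     ] 0.20717509879128354 0.2085877858597949
sc [0.57088476 0.10314581 0.04      ] [ 0.51457761 -0.09359974  0.04      ] [0.66078068 0.0782396  0.078     ] [ 0.60312161 -0.11890802  0.078     ] 0.2046443392108075 0.20540630780528973
tab [0.53626317 0.06602274 0.078     ] [0.53134882 0.06853281 0.078     ] (array([0.53519353, 0.06486612, 0.08465995]), [np.float64(0.0012341366973743085), np.float64(0.0012341366973743554)])
nut stud top [ 0.59600312 -0.00955495  0.088     ] [ 0.59252258 -0.00990038  0.088     ] (array([ 0.59464382, -0.01045068,  0.09044784]), [np.float64(0.0015017867040045048), np.float64(0.0015017867040047102)])
pivot [ 0.57263673 -0.09651899  0.054     ] [ 0.56642581 -0.09101575  0.054     ]
wings [array([ 0.62416394, -0.02111005,  0.083     ]), array([ 0.56975549, -0.00107118,  0.083     ])]
yaw -0.27848528976789444 org [ 0.59480369 -0.0103177 ] resid [[-0.0017, 0.0029], [-0.0032, -0.0009], [0.0024, 0.0006], [0.0025, -0.0026]]
pivot pred [ 0.57061253 -0.09492732] home tab [0.61597096 0.06371572]
tumbler [0.67713666 0.14898745 0.098     ]
fig [0.69666382 0.03106768 0.05      ]
jar [ 0.66924373 -0.09888653  0.072     ]
```

```bash
python3 - <<'E'
from h import *
R,p=Rt();print(R.round(3),p)
yaw=-.278
L=np.array([[np.cos(yaw),-np.sin(yaw),0],[np.sin(yaw),np.cos(yaw),0],[0,0,1]])
# headings of tool x
print("tool x heading",np.degrees(np.arctan2(R[1,0],R[0,0])),"z head",np.degrees(np.arctan2(R[1,2],R[0,2])), "local x heading",np.degrees(yaw))
for g in ([.535,.0,.23],[.50,.06,.2]):
    print((R.T@(np.array(g)-p)*100).round(2))
E
```

```text
[[ 0.966 -0.     0.257]
 [-0.257 -0.     0.966]
 [-0.    -1.    -0.   ]] [0.14769737 0.55562211 0.23109615]
tool x heading -14.886660782312843 z head 75.11333949840028 local x heading -15.928226704636888
[ 51.7    0.12 -43.75]
[ 46.78   3.12 -38.85]
```

```bash
python3 -m jog '[255,5.2,0.3,-4.3,0,0.13,0,255,10.4,0.6,-8.6,0,0.13,0,255,15.6,0.9,-12.9,0,0.13,0,255,20.8,1.2,-17.2,0,0.13,0,255,26,1.5,-21.5,0,0.13,0,255,31,1.8,-26,0,0.13,0,255,36,2.1,-30.3,0,0.13,0,255,41,2.4,-34.6,0,0.13,0,255,46,2.7,-39,0,0.13,0,255,51.7,3,-43.3,0,0.13,0,255,51.7,3,-43.3,0,0.13,0,255,51.7,3,-43.3,0,0.13,0]'
python3 - <<'E'
from h import *
a,r,p=cam("wrist");cv2.imwrite("pics/w1.png",a);s=get_state();print(s["clock"],s["position"],s["contact_force"],s["width"],s["qpos"])
E
```

```text
clock: 1.85
position: [0.5383, 0.0014, 0.2008]
ee_rot: [-0.7, 0.7, -0.099, 0.1]
contact_force: [0.1, 0.2, 0.2]
width: 0.0002
1.9 [0.53665688 0.00318431 0.20078226] [ 0.16914623 -0.37679975 -0.10819361] 9.173020010273755e-05 [-1.23966470e-01  2.38340417e-01  1.63576496e+00  3.36434983e-04
  1.26847263e+00 -1.41405367e+00]
```

View pics/w1.png

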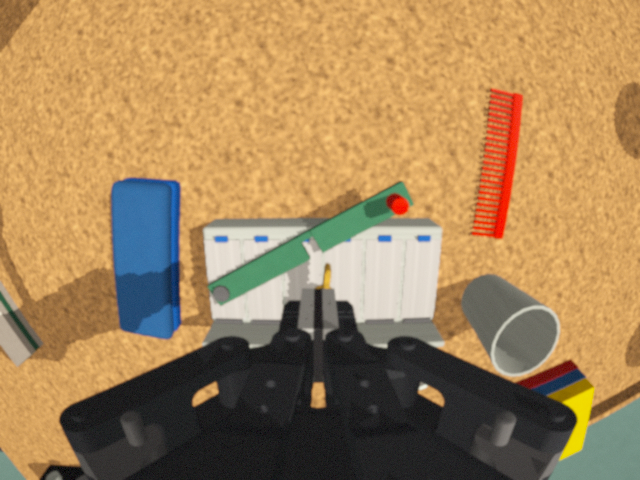

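```bash
python3 - <<'E'
from h import *
a,r,p=cam("wrist")
print("tab",onz(r,400,205,.078),"FR",onz(r,205,229,.04),"FL",onz(r,441,229,.04),"piv",onz(r,221,294,.054))
hsv=cv2.cvtColor(a,cv2.COLOR_BGR2HSV)
m=((hsv[...,0]<6)|(hsv[...,0]>174))&(hsv[...,1]>180)&(hsv[...,2]>120);print(center(m))
for z in(.04,):
  for q in((-.055,.105),(-.055,-.105)):
    c,s=np.cos(-.278),np.sin(-.278);print(p([.5945+c*q[0]-s*q[1],-.0103+s*q[0]+c*q[1],z]))
crop(a,"pics/w1c.png",190,170,270,190,3-.05)
E
```

```text
tab [0.5301116  0.06790959 0.078     ] FR [ 0.5124236  -0.09152549  0.04      ] FL [0.5691028  0.10538433 0.04      ] piv [ 0.56869815 -0.09350617  0.054     ]
[(np.int32(1784), [504.7, 159.5]), (np.int32(286), [395.3, 206.5]), (np.int32(18), [491.3, 135.1]), (np.int32(15), [493.1, 154.1])]
[441.67180568 230.30816229]
[200.42951285 230.87737251]
```

View pics/w1c.png

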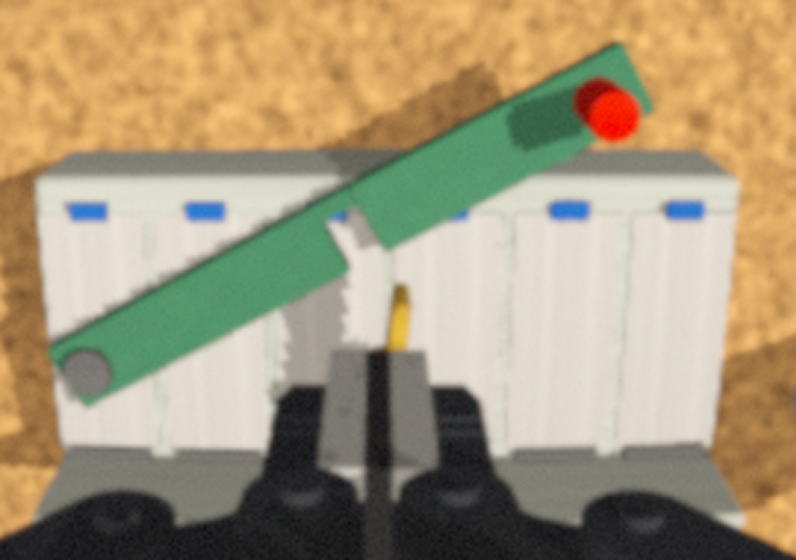

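```bash
python3 -m jog '[255,-2.8,0,3.1,0,0,0,255,-5.5,0,6.3,0,0,0,255,-5.5,3.5,6.3,0,0,0,255,-5.5,7,6.3,0,0,0,255,-5.5,10.5,6.3,0,0,0,255,-5.5,13.9,6.3,0,0,0,255,-5.5,13.9,6.3,0,0,0,255,-5.5,13.9,6.3,0,0,0]'
cat >> h.py <<'E'
O=np.array([.5942,-.0102]);YAW=-.278
def loc(P=None):
    s=get_state();P=s["position"] if P is None else P
    c,sn=np.cos(YAW),np.sin(YAW);d=np.array(P[:2])-O;return np.array([c*d[0]+sn*d[1],-sn*d[0]+c*d[1]])*1000
def st():
    s=get_state();c,sn=np.cos(YAW),np.sin(YAW);f=s["contact_force"]
    print("t",round(s["clock"],2),"loc mm",loc().round(1),"z",s["position"][2].round(4),"F loc",np.round([c*f[0]+sn*f[1],-sn*f[0]+c*f[1],f[2]],2),"q6",s["qpos"][5].round(2))
E
python3 - <<'E'
from h import *
a,r,p=cam("wrist");cv2.imwrite("pics/w2.png",a);st()
E
```

```text
clock: 2.95
position: [0.5009, 0.0809, 0.0635]
ee_rot: [0.701, -0.7, 0.097, -0.098]
contact_force: [0.8, -0.8, 0.9]
width: -0.0001
t 3.0 loc mm [-114.1   62. ] z 0.0639 F loc [-0.97  0.19  1.13] q6 -1.27
```

View pics/w2.png

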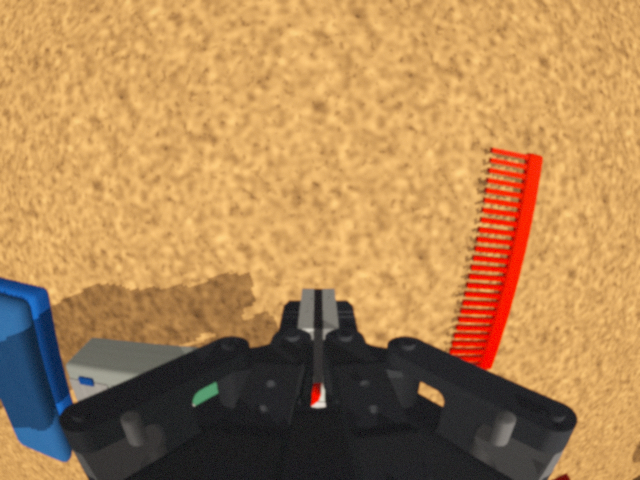

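```bash
python3 -m jog '[255,1,0,0,0,0,0,255,2,0,0.1,0,0,0,255,2.8,0,0.3,0,0,0,255,3.6,0,0.5,0,0,0,255,4.4,0,0.7,0,0,0,255,5.2,0,0.9,0,0,0,255,6,0,1.1,0,0,0,255,6.8,0,1.3,0,0,0,255,7.6,0,1.4,0,0,0,255,8.3,0,1.5,0,0,0,255,8.3,0,1.5,0,0,0]'
python3 - <<'E'
from h import *
st();a,r,p=cam("top");b,_,_=cam("scene");crop(a,"pics/t3.png",225,175,200,140,4);crop(b,"pics/s3.png",235,175,160,120,5);st()
E
```

```text
clock: 4.38
position: [0.5853, 0.0716, 0.0623]
ee_rot: [0.7, -0.7, 0.098, -0.098]
contact_force: [-0.4, 0.2, 0.9]
width: 0.0001
t 4.38 loc mm [-31.   76.2] z 0.0623 F loc [-0.4   0.12  0.86] q6 -1.29
t 4.47 loc mm [-32.   76.1] z 0.0622 F loc [ 0.25 -0.62  0.6 ] q6 -1.29
```

View pics/t3.png

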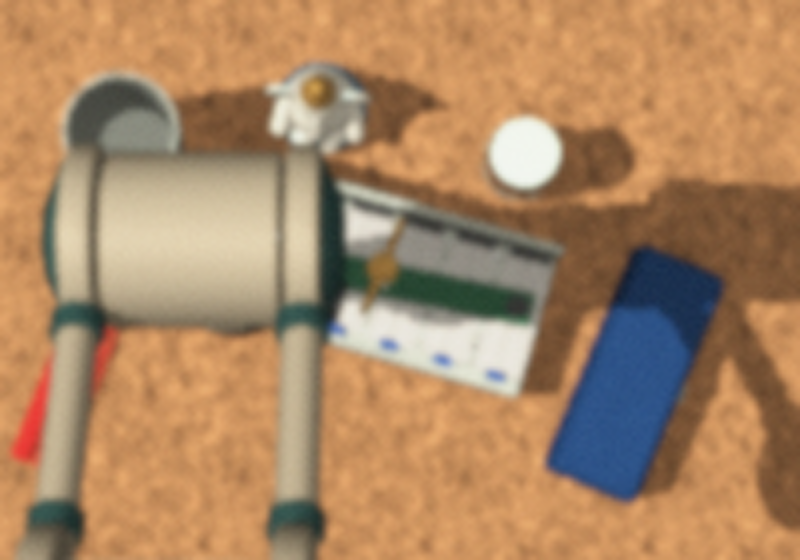

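View pics/s3.png

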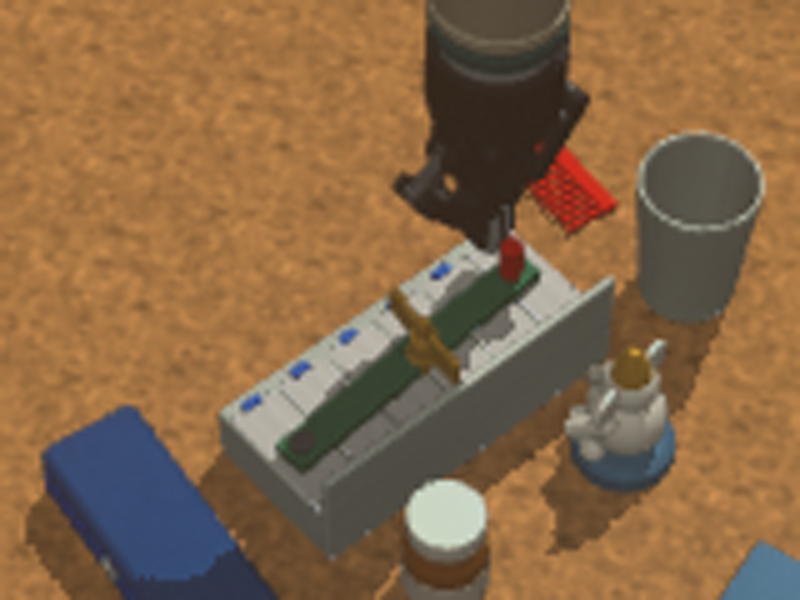

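```bash
python3 -m jog '[255,0.4,0,0.05,0,0,0,255,0.7,0,0.1,0,0,0,255,0.9,0,0.1,0,0,0,255,0.9,0,0.1,0,0,0]'; python3 -c "
from h import *;st();st()"
python3 -m jog '[255,0.2,0,0,0,0,0,255,0.3,0,0,0,0,0,255,0.3,0,0,0,0,0]'; python3 -c "
from h import *;st()"
```

```text
clock: 4.97
position: [0.5937, 0.0703, 0.0623]
ee_rot: [0.7, -0.7, 0.098, -0.098]
contact_force: [0.0, -0.6, -0.9]
width: -0.0001
t 4.97 loc mm [-22.6  77.2] z 0.0623 F loc [ 0.18 -0.56 -0.93] q6 -1.29
t 4.97 loc mm [-22.6  77.2] z 0.0623 F loc [ 0.18 -0.56 -0.93] q6 -1.29
clock: 5.35
position: [0.5964, 0.0694, 0.0623]
ee_rot: [0.7, -0.7, 0.098, -0.098]
contact_force: [-0.2, -0.3, -0.6]
width: 0.0001
t 5.35 loc mm [-19.7  77.2] z 0.0623 F loc [-0.12 -0.33 -0.57] q6 -1.29
```

```bash
python3 -m jog '[255,0.2,0,0,0,0,0,255,0.2,0,0,0,0,0]'; python3 -m jog '[255,0.1,0,0,0,0,0,255,0.1,0,0,0,0,0]';python3 -m jog '[255,0.1,0,0,0,0,0,255,0.1,0,0,0,0,0]'; python3 -c "
from h import *;st();b,_,_=cam('scene');crop(b,'pics/s4.png',235,175,160,120,5)"
```

```text
clock: 5.6
position: [0.5985, 0.0688, 0.0623]
ee_rot: [0.7, -0.7, 0.098, -0.098]
contact_force: [0.4, -0.6, 0.1]
width: -0.0
clock: 5.85
position: [0.5987, 0.0687, 0.0623]
ee_rot: [0.7, -0.7, 0.098, -0.098]
contact_force: [-1.6, 0.6, -0.0]
width: 0.0001
clock: 6.1
position: [0.5989, 0.0687, 0.0622]
ee_rot: [0.7, -0.7, 0.099, -0.097]
contact_force: [-5.1, 0.9, 3.7]
width: 0.0001
t 6.1 loc mm [-17.2  77.1] z 0.0622 F loc [-5.12 -0.49  3.71] q6 -1.29
```

View pics/s4.png

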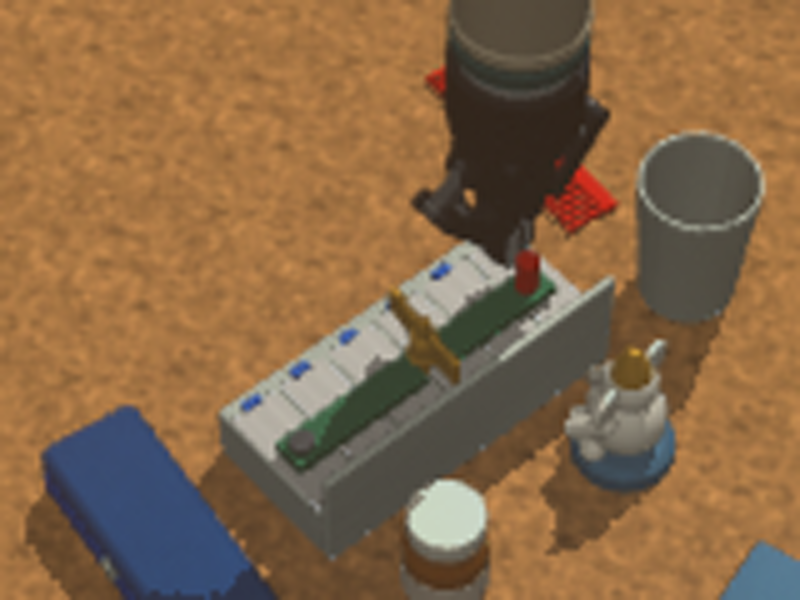

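```bash
cat > sim.py <<'E'
import numpy as np
a,b=11,14.5
rr=np.linspace(8,32,60)
W=np.concatenate([np.c_[s*rr,0*rr+t] for t in(-2.5,0,2.5) for s in(1,-1)])
tip=np.linspace(-2.5,2.5,5);W=np.concatenate([W,np.c_[0*tip+32,tip],np.c_[0*tip-32,tip]])
def hit(phi,c):
    C,S=np.cos(phi),np.sin(phi);P=W@np.array([[C,S],[-S,C]])
    return ((abs(P[:,0]-c[0])<a)&(abs(P[:,1]-c[1])<b)).any()
def run(path,phi):
    p0=None
    for p in path:
        p=np.array(p,float);seg=[p] if p0 is None else [p0+(p-p0)*t for t in np.linspace(0,1,20)[1:]]
        mh=9
        for c in seg:
            k=0
            while hit(phi,c) and k<360: phi-=np.radians(.5);k+=1
            q=np.array([np.clip(0,c[0]-a,c[0]+a),np.clip(0,c[1]-b,c[1]+b)]);mh=min(mh,np.hypot(*q)-8.5)
        print(p,"phi",round(np.degrees(phi)%360,1),"hubclear",round(mh,1));p0=p
    return phi
E
python3 -c "
from sim import *
run([(-27,-30),(-27,-20),(-27,-10),(-27,0),(-26,8),(-24,15),(-21,21),(-17,26),(-12,29),(-6,31),(0,32),(5,32),(9,31),(12,29),(14,27)],np.radians(175.6))"
```

```text
[-27. -30.] phi 175.6 hubclear 9
[-27. -20.] phi 175.6 hubclear 8.4
[-27. -10.] phi 155.6 hubclear 7.5
[-27.   0.] phi 131.1 hubclear 7.5
[-26.   8.] phi 118.6 hubclear 6.5
[-24.  15.] phi 109.1 hubclear 4.5
[-21.  21.] phi 103.6 hubclear 3.4
[-17.  26.] phi 96.1 hubclear 3.4
[-12.  29.] phi 84.1 hubclear 4.5
[-6. 31.] phi 65.1 hubclear 6.1
[ 0. 32.] phi 50.6 hubclear 8.1
[ 5. 32.] phi 41.6 hubclear 9
[ 9. 31.] phi 34.1 hubclear 8.0
[12. 29.] phi 27.1 hubclear 6.0
[14. 27.] phi 21.6 hubclear 4.4
```

```bash
python3 -m jog '[255,-0.6,0,0,0,0,0,255,-4,0,0,0,0,0,255,-4,0,-3,0,0,0,255,-4,0,-6,0,0,0,255,-4,0,-9,0,0,0,255,-4,0,-10.8,0,0,0,255,-4,0,-10.8,0,0,0]'; python3 - <<'E'
from h import *
st();a,r,p=cam("wrist");cv2.imwrite("pics/w5.png",a)
b,_,_=cam('scene');crop(b,'pics/s5.png',235,175,160,120,5)
a,_,_=cam('top');crop(a,'pics/t5.png',225,175,200,140,4)
E
```

```text
clock: 7.02
position: [0.5325, -0.0255, 0.0625]
ee_rot: [0.7, -0.7, 0.098, -0.099]
contact_force: [0.2, 0.6, 0.1]
width: 0.0
t 7.03 loc mm [-55.1 -31.6] z 0.0625 F loc [-0.    0.67  0.14] q6 -1.47
```

View pics/s5.png

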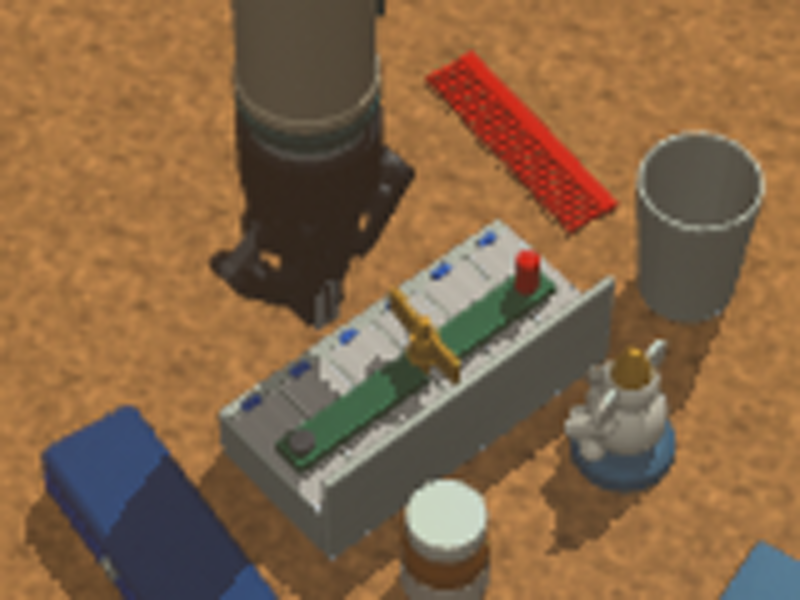

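View pics/w5.png

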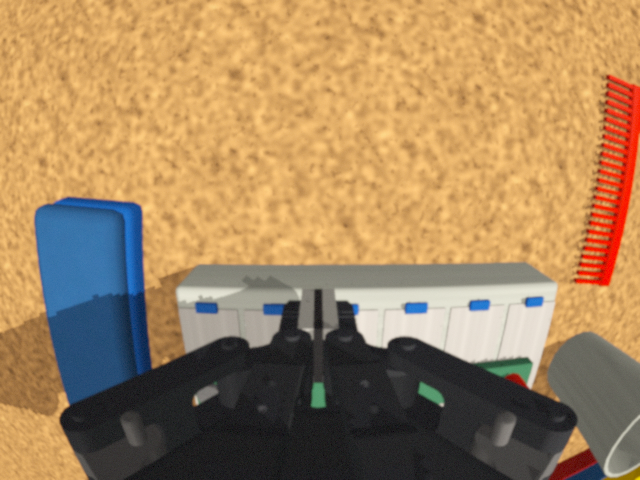

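View pics/t5.png

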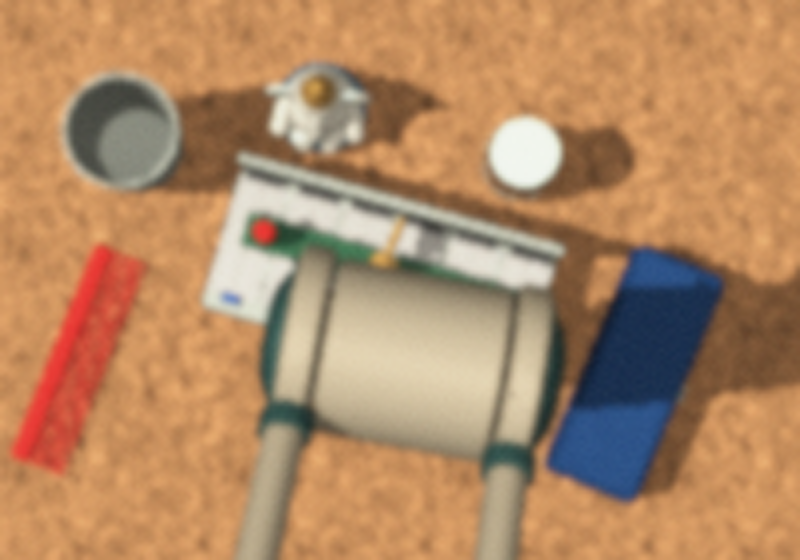

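```bash
python3 -m jog '[255,1.5,0,0,0,0,0,255,2.8,0,0,0,0,0,255,2.8,0,0.6,0,0,0,255,2.8,0,1.3,0,0,0,255,2.8,0,2.1,0,0,0,255,2.8,0,2.8,0,0,0,255,2.85,0,3.4,0,0,0,255,2.95,0,4,0,0,0,255,3.1,0,4.6,0,0,0,255,3.4,0,5.2,0,0,0,255,3.6,0,5.5,0,0,0,255,3.6,0,5.5,0,0,0]'; python3 - <<'E'
from h import *
st();
b,_,_=cam('scene');crop(b,'pics/s6.png',235,175,160,120,5)
E
```

```text
clock: 8.68
position: [0.5822, 0.0189, 0.0623]
ee_rot: [0.701, -0.7, 0.098, -0.098]
contact_force: [0.2, 0.3, 1.0]
width: 0.0
t 8.68 loc mm [-19.5  24.7] z 0.0623 F loc [0.12 0.38 0.98] q6 -1.38
```

View pics/s6.png

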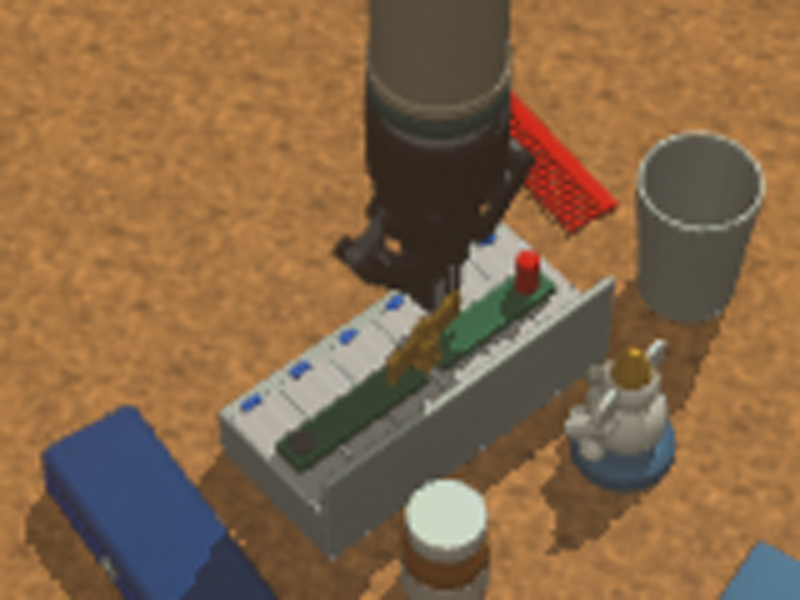

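```bash
python3 -m jog '[255,0.3,0,0.2,0,0,0,255,0.5,0,0.3,0,0,0,255,0.5,0,0.3,0,0,0]'; python3 -c "
from h import *;st()";python3 -m jog '[255,0.2,0,0.1,0,0,0,255,0.3,0,0.1,0,0,0,255,0.3,0,0.1,0,0,0]'; python3 -c "
from h import *;st()"; 
```

```text
clock: 9.1
position: [0.5877, 0.0199, 0.0623]
ee_rot: [0.7, -0.7, 0.098, -0.098]
contact_force: [0.2, -1.3, 0.1]
width: -0.0
t 9.1 loc mm [-14.5  27.2] z 0.0623 F loc [ 0.57 -1.15  0.1 ] q6 -1.38
clock: 9.48
position: [0.5905, 0.0202, 0.0622]
ee_rot: [0.7, -0.7, 0.098, -0.098]
contact_force: [-0.9, -0.8, 0.3]
width: 0.0002
t 9.47 loc mm [-11.9  28.2] z 0.0622 F loc [-0.66 -0.99  0.26] q6 -1.38
```

```bash
python3 -m jog '[255,0.2,0,0.1,0,0,0,255,0.4,0,0.2,0,0,0,255,0.4,0,0.2,0,0,0]'; python3 - <<'E'
from h import *
st();
b,_,_=cam('scene');crop(b,'pics/s7.png',275,195,80,60,10)
E
```

```text
clock: 9.85
position: [0.5954, 0.021, 0.0623]
ee_rot: [0.7, -0.7, 0.098, -0.098]
contact_force: [-0.5, -0.3, -0.0]
width: 0.0001
t 9.85 loc mm [-7.4 30.3] z 0.0623 F loc [-0.38 -0.44 -0.04] q6 -1.37
```

View pics/s7.png

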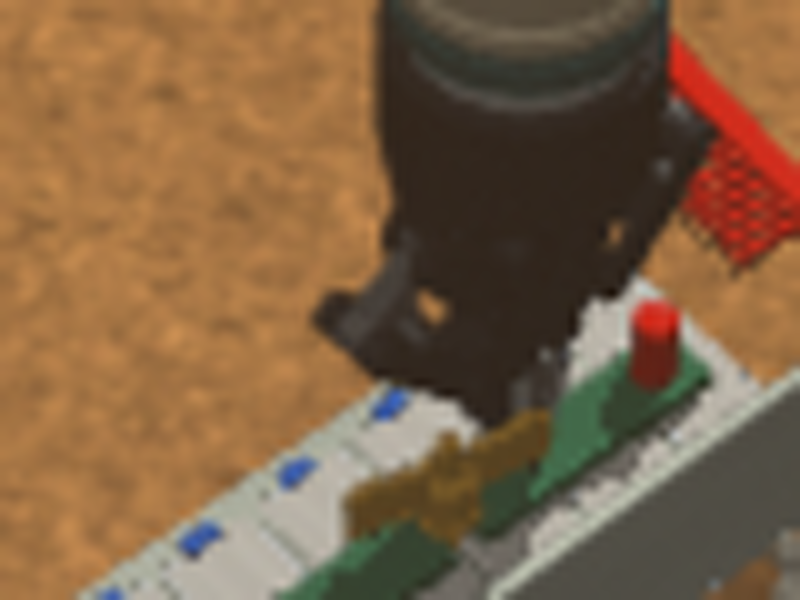

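```bash
python3 -c "
from sim import *
p=run([(-7,30),(0,32),(5,32),(9,31),(12,29)],np.radians(70))
p+=np.pi
print('B');run([(-50,-42),(-24,-42),(-24,-32),(-24,-20),(-26,-10),(-27,0),(-26,8),(-24,15),(-21,21),(-19.5,24.7),(-16,27),(-14,28)],p)"
python3 -m jog '[255,0.4,0,0.1,0,0,0,255,0.7,0,0.2,0,0,0,255,1,0,0.2,0,0,0,255,1.3,0,0.2,0,0,0,255,1.6,0,0.1,0,0,0,255,1.9,0,-0.1,0,0,0,255,1.9,0,-0.1,0,0,0]'; python3 -c "
from h import *;st()"
python3 -m jog '[255,-0.8,0,0.8,0,0,0,255,-2.5,0,1.6,0,0,0,255,-4.5,0,1.6,0,0,0,255,-6.3,0,0,0,0,0,255,-6.3,0,-3.5,0,0,0,255,-6.3,0,-7,0,0,0,255,-6.3,0,-7,0,0,0]';python3 - <<'E'
from h import *
st();
b,_,_=cam('scene');crop(b,'pics/s8.png',235,175,160,120,5)
a,_,_=cam('top');crop(a,'pics/t8.png',265,195,100,75,8)
E
```

```text
[-7. 30.] phi 67.0 hubclear 7.0
[ 0. 32.] phi 51.0 hubclear 7.1
[ 5. 32.] phi 41.5 hubclear 9
[ 9. 31.] phi 34.0 hubclear 8.0
[12. 29.] phi 27.0 hubclear 6.0
B
[-50. -42.] phi 207.0 hubclear 9
[-24. -42.] phi 207.0 hubclear 9
[-24. -32.] phi 207.0 hubclear 9
[-24. -20.] phi 185.0 hubclear 5.6
[-26. -10.] phi 154.5 hubclear 5.3
[-27.   0.] phi 131.0 hubclear 6.6
[-26.   8.] phi 118.5 hubclear 6.5
[-24.  15.] phi 109.0 hubclear 4.5
[-21.  21.] phi 103.5 hubclear 3.4
[-19.5  24.7] phi 100.5 hubclear 3.5
[-16.  27.] phi 94.0 hubclear 4.7
[-14.  28.] phi 90.5 hubclear 5.0
clock: 10.78
position: [0.6135, 0.0145, 0.0624]
ee_rot: [0.7, -0.7, 0.098, -0.098]
contact_force: [-0.4, 0.8, 0.1]
width: -0.0
t 10.78 loc mm [11.8 29.1] z 0.0624 F loc [-0.62  0.68  0.11] q6 -1.38
clock: 11.65
position: [0.5317, -0.0359, 0.0626]
ee_rot: [-0.7, 0.7, -0.099, 0.099]
contact_force: [0.2, 0.2, 0.4]
width: -0.0001
t 11.65 loc mm [-53.  -41.9] z 0.0626 F loc [0.13 0.22 0.35] q6 -1.49
```

View pics/s8.png

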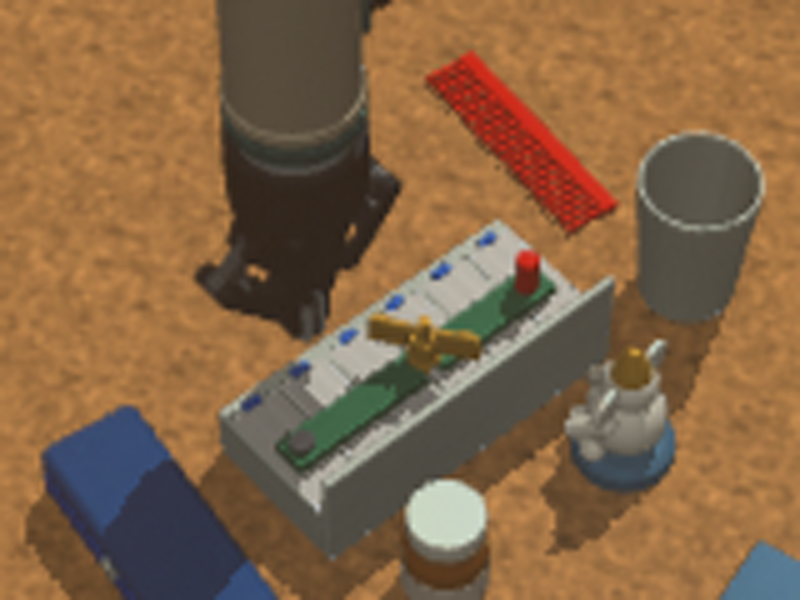

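View pics/t8.png

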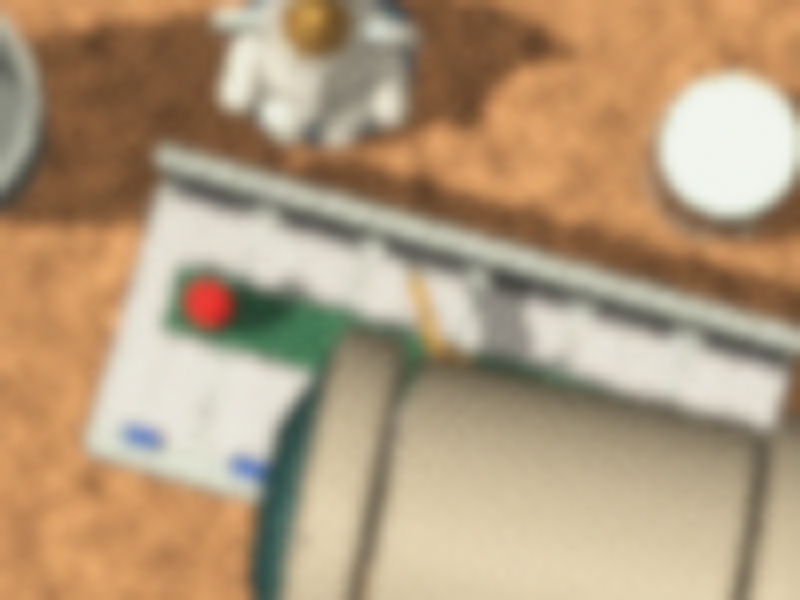

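```bash
python3 -m jog '[255,1.5,0,0,0,0,0,255,2.9,0,0,0,0,0,255,2.9,0,0.8,0,0,0,255,2.9,0,1.5,0,0,0,255,2.8,0,2.3,0,0,0,255,2.7,0,3.1,0,0,0,255,2.6,0,3.9,0,0,0,255,2.6,0,4.6,0,0,0,255,2.7,0,5.2,0,0,0,255,2.9,0,5.8,0,0,0,255,3.2,0,6.3,0,0,0,255,3.2,0,6.3,0,0,0]'; python3 -c "
from h import *;st()"
python3 -m jog '[255,0.1,0,0.3,0,0,0,255,0.3,0,0.5,0,0,0,255,0.3,0,0.5,0,0,0]';python3 - <<'E'
from h import *
st();
b,_,_=cam('scene');crop(b,'pics/s9.png',275,195,80,60,10)
E
```

```text
clock: 13.25
position: [0.5819, 0.0171, 0.0623]
ee_rot: [0.701, -0.7, 0.098, -0.098]
contact_force: [-0.4, 0.5, 0.2]
width: 0.0001
t 13.25 loc mm [-19.3  22.9] z 0.0623 F loc [-0.5   0.36  0.18] q6 -1.38
clock: 13.62
position: [0.5857, 0.0207, 0.0623]
ee_rot: [0.7, -0.7, 0.098, -0.098]
contact_force: [-0.4, 0.5, 0.0]
width: -0.0
t 13.62 loc mm [-16.6  27.4] z 0.0623 F loc [-0.48  0.37  0.01] q6 -1.38
```

View pics/s9.png

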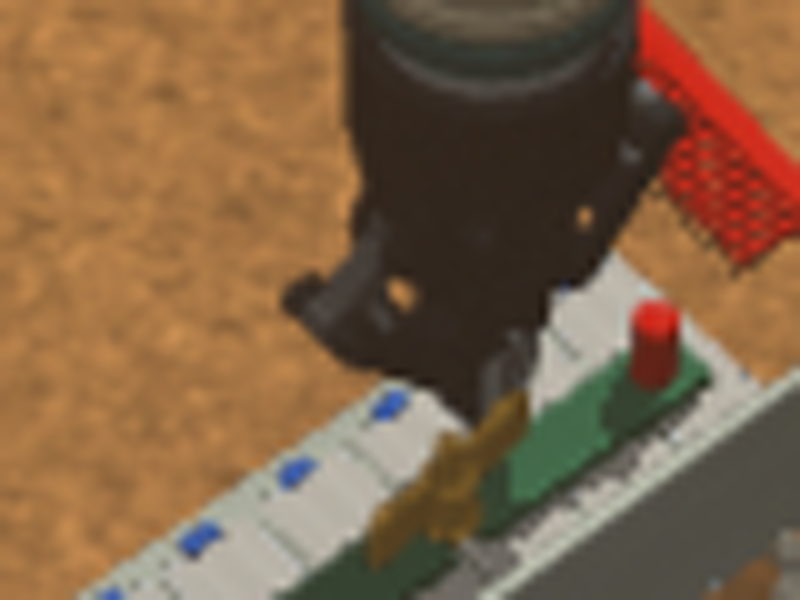

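```bash
python3 -m jog '[255,0.2,0,0.1,0,0,0,255,0.2,0,0.1,0,0,0]'; python3 -m jog '[255,0.1,0,0,0,0,0,255,0.1,0,0,0,0,0]';python3 -c "
from h import *;st()"; python3 -m jog '[255,0.1,0,0,0,0,0,255,0.1,0,0,0,0,0]';python3 -c "
from h import *;st()"
```

```text
clock: 13.92
position: [0.5878, 0.0209, 0.0623]
ee_rot: [0.7, -0.7, 0.098, -0.098]
contact_force: [0.4, 0.3, -0.8]
width: 0.0001
clock: 14.18
position: [0.5887, 0.0207, 0.0623]
ee_rot: [0.7, -0.7, 0.098, -0.098]
contact_force: [-0.4, 0.5, -0.1]
width: -0.0003
t 14.18 loc mm [-13.8  28.2] z 0.0623 F loc [-0.54  0.39 -0.05] q6 -1.38
clock: 14.42
position: [0.5896, 0.0205, 0.0623]
ee_rot: [0.7, -0.7, 0.098, -0.098]
contact_force: [-0.7, 0.3, -0.1]
width: -0.0
t 14.43 loc mm [-12.9  28.3] z 0.0623 F loc [-0.75  0.12 -0.05] q6 -1.38
```

```bash
python3 -m jog '[255,0.05,0,0,0,0,0,255,0.05,0,0,0,0,0]'; python3 -m jog '[255,0.05,0,0,0,0,0,255,0.05,0,0,0,0,0]'; python3 -m jog '[255,0.05,0,0,0,0,0,255,0.05,0,0,0,0,0]';python3 -c "
from h import *;st()"
```

```text
clock: 14.68
position: [0.5896, 0.0206, 0.0623]
ee_rot: [0.7, -0.7, 0.098, -0.098]
contact_force: [-1.6, 1.0, 0.9]
width: 0.0002
clock: 14.92
position: [0.5898, 0.0205, 0.0622]
ee_rot: [0.7, -0.7, 0.099, -0.097]
contact_force: [-3.9, 2.6, 1.1]
width: 0.0001
clock: 15.18
position: [0.5898, 0.0205, 0.0622]
ee_rot: [0.7, -0.7, 0.099, -0.097]
contact_force: [-4.2, 2.2, 2.5]
width: 0.0003
t 15.18 loc mm [-12.6  28.3] z 0.0622 F loc [-4.66  0.92  2.52] q6 -1.38
```

```bash
python3 -m jog '[255,-0.6,0,0,0,0,0,255,-3,0,0.3,0,0,0,255,-6,0,0.3,0,0,0,255,-6,-4,0,0,0,0,255,-8,-9,0,0,0,0,255,-12,-13,0,0,0,0,255,-16,-15,0,0,0,0,255,-16,-15,0,0,0,0]';python3 - <<'E'
from h import *
st();
b,_,_=cam('scene');crop(b,'pics/s10.png',235,175,160,120,5)
a,r,_=cam('top');crop(a,'pics/t10.png',225,175,200,140,4)
w,rw,pw=cam('wrist');cv2.imwrite('pics/w10.png',w)
E
```

```text
clock: 16.18
position: [0.4368, 0.064, 0.2147]
ee_rot: [0.7, -0.7, 0.095, -0.1]
contact_force: [0.4, 0.1, -0.7]
width: -0.0002
t 16.18 loc mm [-171.7   28.2] z 0.2147 F loc [ 0.37  0.23 -0.66] q6 -1.31
```

View pics/s10.png

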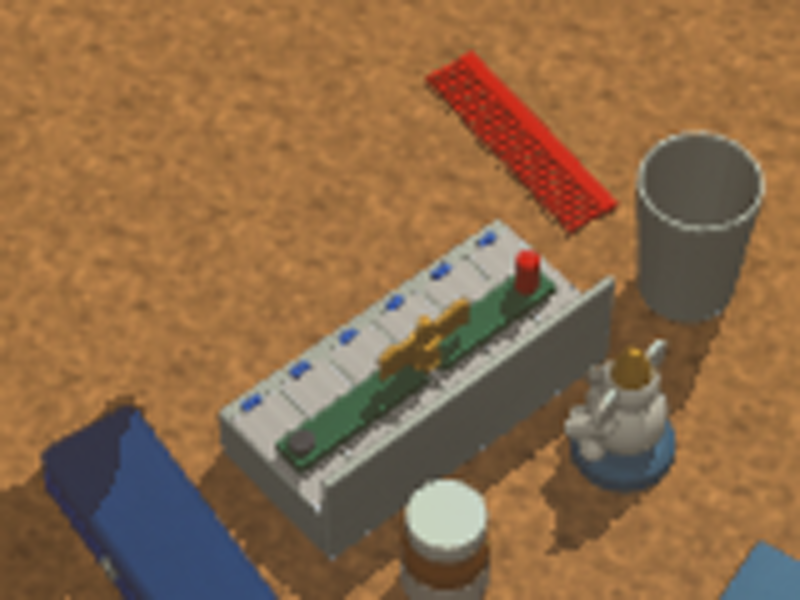

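View pics/t10.png

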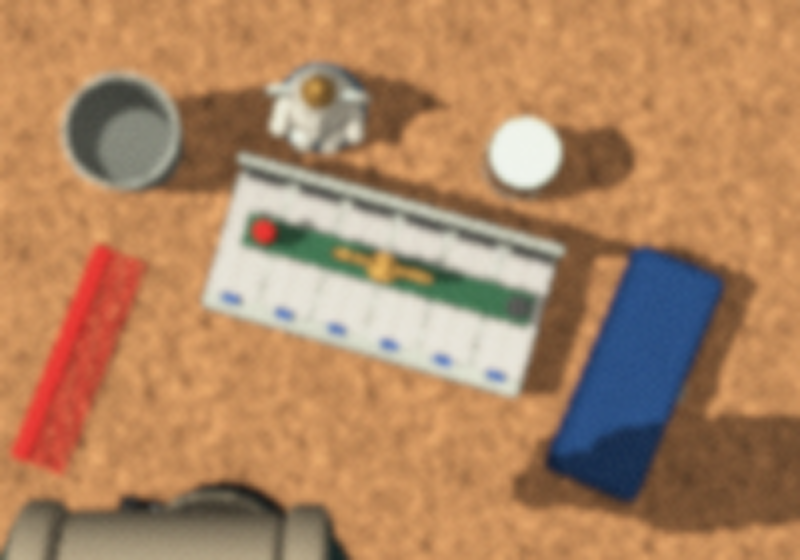

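View pics/w10.png

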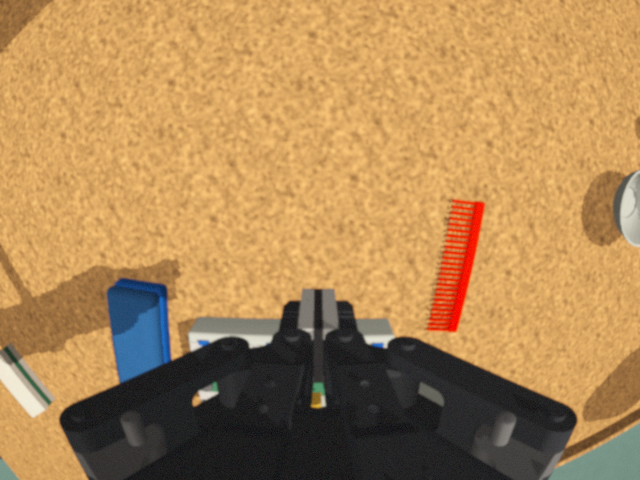

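```bash
python3 - <<'E'
from h import *
for n,box,z in(("top",(300,225,345,260),.083),("scene",(300,220,345,262),.083)):
    a,r,p=cam(n);x0,y0,x1,y1=box;h=cv2.cvtColor(a,cv2.COLOR_BGR2HSV)[y0:y1,x0:x1].astype(int)
    m=(h[...,0]>12)&(h[...,0]<28)&(h[...,1]>110)&(h[...,2]>90)
    n_,l,st_,ce=cv2.connectedComponentsWithStats(m.astype(np.uint8));i=1+np.argmax(st_[1:,4]);v,u=np.nonzero(l==i)
    print(n,len(u),u.min()+x0,u.max()+x0,v.min()+y0,v.max()+y0)
    X=np.array([onz(r,a_+x0,b_+y0,.075)[:2] for a_,b_ in zip(u,v)]);
    L=np.array([loc(q) for q in X]);print(L.mean(0).round(1),L[:,1].min().round(1),L[:,1].max().round(1))
    for lo,hi in((-40,-12),(12,40)):
        k=(L[:,1]>lo)&(L[:,1]<hi);print(lo,k.sum(),L[k].mean(0).round(1))
    vis=cv2.resize(a[y0:y1,x0:x1],None,fx=12,fy=12,interpolation=cv2.INTER_NEAREST);cv2.imwrite(f"pics/n_{n}.png",vis)
E
```

```text
top 98 309 332 237 245
[ 2.  -0.9] -30.4 29.9
-40 25 [  2.3 -20.9]
12 20 [ 2.5 21.7]
scene 353 300 330 220 241
[-56.9  14.3] -38.5 72.7
-40 55 [-49.1 -21.2]
12 123 [-59.7  24.8]
```

View pics/n_top.png

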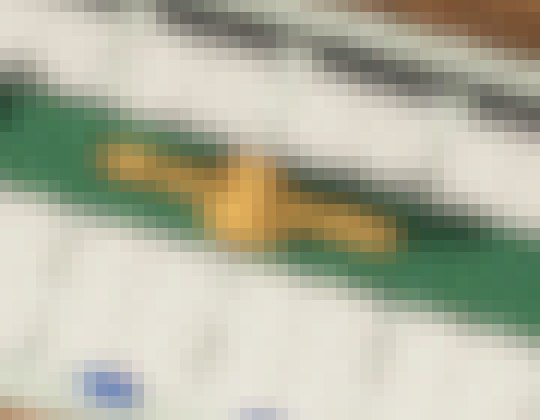

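View pics/n_scene.png

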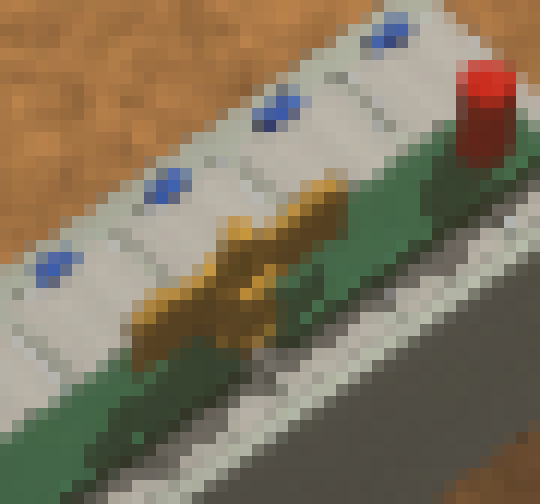

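```bash
python3 -c "
from rig import sign_off;print(sign_off())"
```

```text
the job is handed in; nothing more can be done
None
```

The organiser is locked and the job is handed in at about 16 s on the robot's clock, against the 61 s limit. `sign_off()` gave no verdict.

- **Lock bar:** I pushed the red tab with the closed fingertips until the force rose to about 5 N at its stop. The finger stood within 1 mm of where the home position predicts, and both the scene and top pictures show the bar under the nut.
- **Wing nut:** I turned it clockwise with two fingertip strokes from the front. It passed freely through the half-turn position. On the second stroke, with the wings back along the bar, it stopped dead: the force rose from under 1 N to 4.7 N with almost no movement. In the top view the wings lie within about 0.3° of the organiser's length. A rougher reading by eye had suggested 2.5°, which is about one pixel.
- **Surroundings:** In the last scene and top pictures the organiser's corners and the neighbouring things stand where they did at the start. The arm had backed off about 12 cm clear of the organiser and 0.21 m up.

Two checks fell short. The scene-view mask for the nut angle was unusable because it included the tabletop. I also did not measure how far the nut sank, because the pictures are too coarse to show 4 mm.

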